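# Offer the hinged flap up to the tube rack

## Task

Pick up the loose metal hinge flap by its rib and check its hinge hole: show the left mouth of the hole to the inspection camera's lens, held centred close in front of it for a second and turned so that the lens looks into the hole (straight, or up to about 40 degrees aslant), then turn the flap round and show the right mouth in the same way (left and right as seen looking along the flap from its tail to its knuckle). Then bring the flap's knuckle between the two knuckles on the front of the tube rack, with the flap level and the holes in line so that the hinge pin would slide straight through, and finish while holding it there in the gripper for a colleague to fit the pin: do not let go. Do not bump the camera or force the flap against the rack, and do not disturb the jar, the marker, the dish or the pin in it.

Things in the scene. Friction and masses are not known exactly. Their poses are not given: they have to be found in the camera images.
- flap: Loose bare-aluminium hinge flap, 90 to 170 g, lying flat. Origin: underside, middle line; x along it to the knuckle, y left, z up. Plate 70 x 60 x 5 mm (x -45 to 25); neck 24 wide, 6 thick to x = 40; knuckle: barrel 22 mm across, 28 long along y, centred at x 48, z 11, with a 12 mm through hole along y. Centre of mass near x = 6.
- flap_rib (a point): grip point in the flap's upright rib (10 mm thick in y, 40 long in x, from x -15 to 25, top at z = 43): 5, 0, 30 mm in the flap's frame, 13 mm below the rib's top; axes as the flap's
- flap_bore (a point): centre of the flap's knuckle hole, at 48, 0, 11 mm in the flap's frame; axes as the flap's, the hole runs along y
- flap_left (a point): left mouth of the flap's hole (48, +14, 11 mm in the flap's frame); it faces the flap's +y
- flap_right (a point): right mouth of the flap's hole (48, -14, 11 mm in the flap's frame); it faces the flap's -y
- rack: Fixed grey plastic tube rack with blue-capped tubes, 115 (x) x 216 (y) x 45 mm high, tube tops at 99 mm, the two front rows empty. Origin: centre of its underside; -x is its front. On the front two fixed knuckles: barrels 22 mm across with 12 mm holes along y, each 20 long (y from 18 to 38 and -18 to -38), on 14 mm webs. The fitted flap reaches out to the rack's -x.
- rack_bore (a point): middle of the 36 mm gap between the rack's knuckles, on the axis of their holes (along y): -80, 0, 40 mm in the rack's frame, 40 mm above the table, 22.5 mm in front of the block; axes as the rack's. The flap's knuckle has 4 mm to spare each side.
- scope: Fixed inspection camera: white head 60 x 44 x 44 mm on a steel column and white foot 90 x 80 mm, 122 mm high in all, with a black round lens barrel (34 mm diameter) that looks level along its -x, towards the robot. Origin: on the table under the head, 41 mm behind the lens face.
- scope_lens (a point): centre of the lens face, 100 mm above the table; axes as the camera's: it looks along -x. The view is good from about 15 to 80 mm in front of it.
- dish: steel dish 100 x 70 x 18 mm with the hinge pin in it, a bystander; origin: centre of its underside
- pin: steel hinge pin, 8 mm diameter, 70 mm long with a small square head, lying in the dish, a bystander; origin: midway along its underside, x towards the head
- jar: closed jar, 52 mm diameter, 65 mm high, a bystander; origin: centre of its underside
- marker: white marker with a black cap, 130 mm long, 15 mm thick, lying along its x, a bystander; origin: underside, near its middle
Not all that is in view belongs to the job. Of the things shaped like the flap, the aluminium one is meant. Of the things that look like the scope, take the one that is farthest to the robot's right at the start.

How it is judged:
By the outcome, as a careful person would: the job done as asked, in the order asked, and still so for the second after the job is handed in, while the arm keeps its last pose, push and grip.
It also fails if it takes over 64 s, if anything falls off the work surface, if the arm or the gripper's body presses on something with over 40 N, if the wrist force passes 120 N, or if a joint passes its speed limit or range.

## Robot

A 6-joint arm with a two-finger parallel gripper is mounted at the origin on the work surface. World frame = base frame: x ahead of the robot, y to its left, z up, the work surface at z = 0. Lengths are in m, angles in rad, forces in N, time in s.
With the tool pointing down it reaches from about 0.35 to 0.875 m from the base axis. Payload 4.2 kg.
Tool frame: the origin (TCP) lies on the centre line of the jaws, within the pads' length; the fingertips stand 22 mm ahead of it and the grasp point (between the pads) lies 3 mm ahead of it (ctrl.tcp_to_tips is the distance from the TCP to the fingertips, in m); z points along the fingers, y is the line along which they close (so a half turn about z gives the same grasp; the last joint's range is limited). The gripper opens to 87 mm and grips with 3 to 60 N. Pads are 19 mm wide; open, the fingers measure 117 mm over their backs; the gripper's body (75 mm by 190 mm) begins 51 mm behind the grasp point.
Start: joints at [1.54, 0.385, 0.008, 0, -1.194, -0.259], TCP at [0.179, 0.599, 0.245] pointing down, gripper open.
Joint ranges: [-3.14, 3.14], [-1.21, 2.06], [-1.07, 1.41], [-3.16, 2.05], [-2.99, -0.16], [-3.1, 3.1]. Speed limits (rad/s): [2.79, 2.79, 3.14, 3.14, 3.14, 3.14].

## Interface

Orientations are given as a unit quaternion [x, y, z, w].
In Python, from station import ctrl gives the robot as it stands.
- The arm moves only by the tool send_rows, never from a script. Its argument "plan" is text: rows parted by semicolons, each of 4 numbers parted by spaces: the shift along the world's x, y, z in mm, then the turn about the world's z in rad. In form: x y z spin; .... A call has 1 to 12 rows; each row shifts and turns the commanded pose from where the row before left it; what a row does not reach is not made up. A row lasts 1/12 s, in which the tool goes at most 41.7 mm and 7.16 degrees, less where a joint would pass 70% of its speed; a pose out of reach is approached as far as the arm can. A call is refused whole if a number of a shift passes 41.7 or a number of a turn 0.125, either way. A call with a gripper value outside its range is refused whole. "hand" is the opening, from 0 (shut) to 1 (fully open), set as the call begins (left out, the last holds). The fingers move at their own pace and stop on an object; "force" is the grip in N (left out, the last holds). Time passes only in rows, so rows that do not move let the fingers close. It gives the time, the measured TCP pose, the force, the opening and the grip force at its end, in the units of the state.
- ctrl.read_state(): the state, without advancing time (a new reading comes with each control period).
- ctrl.camera(name): name is "side" or "top" or "wrist"; returns a dict with "frame" (384x512x3 uint8, red, green, blue), "range_z" (384x512 float32, m along the optical axis (not along the pixel's ray), 0 where there is no reading), "intrinsics" (3x3 intrinsics, pixels), "world_from_camera" (4x4, takes a point from camera to world coordinates); the wrist camera has in their place "T_tool_cam" (4x4, takes a point from camera to tool coordinates, whose origin is the TCP and whose axes are the flange's). Camera axes: x right, y down, z forward; pixel columns grow to the right and rows downward; lengths in m; the calibration is good to about 2 mm. A picture is of the moment at which its call begins: read the wrist's pose just before it.
- ctrl.hand_in(): hands the job in; it is judged then, once.
Trained networks look in a picture, given as the dict that the camera call returned (one of the last four; its "shot" number tells which), for a name from the list of things; names that differ only in an ending like _2 or _b are one class to them, and where a whole thing is asked for, a point or a joint stands for the part that bears it (a point fixed in the world has none). Each returns a list of dicts, best first, with "confidence" (0 to 1); they miss things now and then, are a little off and sometimes report something else, mostly with a low value. They report only what shows in the picture. A call takes as long as a camera call. They do not tell look-alikes from the thing itself.
- ctrl.spot_in(picture, target): "rect" ([left, top, right, bottom] in pixels, round what is visible of it).
- ctrl.cut_out(picture, target): "pixels" (384x512 bool, what is visible of it) and "rect" ([left, top, right, bottom] in pixels, round what is visible of it).
The state is a dict: "t": time; "q": joint angles; "qvel": joint speeds; "joint_efforts": joint torques, N m; "eef_pos": TCP position; "eef_rot": TCP orientation; "force": force on the tool from outside, world axes, zero at the start; "moment": the same for the moment, N m; "grip_width": opening from 0.0 (shut) to 1.0 (fully open); "finger_force": force on a finger pad.
Only numpy, scipy, OpenCV 4.12 (cv2) and the standard library are available. Lean on these libraries where they do the work, as an engineer would, in place of code of your own. Each camera call takes 0.05 s, during which the arm holds its last target. There are 200 camera calls.

## Working session

There is one attempt and no reset: what is moved stays moved. The work goes in short steps, Python scripts to look and compute and a tool call to move; the robot and the scene stay as the last step left them, time stands still between calls to the robot, and variables do not carry over. Pictures are saved under pics/ and viewed, at most 10 in all, crops included, and the job is handed in when it is done.

Besides the shell and the picture viewer there is one more tool, called after ">>>" as name(argument=value, ...) on one line, values as JSON. send_rows: Moves the arm, as the interface text tells. Its arguments: {"type":"object","properties":{"plan":{"type":"string"},"hand":{"type":"number"},"force":{"type":"number"}},"required":["plan"]}

```bash
ls; mkdir -p pics; cat > h.py <<'E'
import numpy as np, cv2
from station import ctrl
from scipy.spatial.transform import Rotation as R
def shot(name):
    s=ctrl.read_state(); p=ctrl.camera(name)
    if name=="wrist":
        T=np.eye(4);T[:3,:3]=R.from_quat(s["eef_rot"]).as_matrix();T[:3,3]=s["eef_pos"]
        p["W"]=T@p["T_tool_cam"]
    else: p["W"]=np.array(p["world_from_camera"])
    return p
def cloud(p):
    z=p["range_z"];K=np.array(p["intrinsics"]);v,u=np.mgrid[:384,:512]
    P=np.stack([(u-K[0,2])/K[0,0]*z,(v-K[1,2])/K[1,1]*z,z],-1)
    return P@p["W"][:3,:3].T+p["W"][:3,3]
def save(p,f,crop=None,s=1):
    im=p["frame"][:,:,::-1]
    if crop: l,t,r,b=crop; im=im[t:b,l:r]
    cv2.imwrite("pics/"+f,cv2.resize(im,None,fx=s,fy=s,interpolation=cv2.INTER_CUBIC))
E
python3 - <<'E'
from h import *
np.set_printoptions(precision=3,suppress=True)
s=ctrl.read_state();print(s)
ims=[]
for n in ("top","side"):
    p=shot(n);C=cloud(p);ims.append(p["frame"]);print(n,p["W"],np.array(p["intrinsics"]))
    for t in ("flap","rack","scope","jar","marker","dish","pin"):
        for d in ctrl.cut_out(p,t):
            m=d["pixels"]&(p["range_z"]>0);q=C[m]
            if len(q): print(n,t,round(d["confidence"],2),np.round(d["rect"]),"med",np.median(q,0),"lo",np.percentile(q,3,axis=0),"hi",np.percentile(q,97,axis=0))
    np.savez("pics/"+n,C=C,f=p["frame"])
    save(p,n+".png",s=1.5)
E
```

```text
pics
{'t': 0.0, 'q': array([ 1.54 ,  0.386,  0.007, -0.001, -1.194, -0.259]), 'qvel': array([ 0.001,  0.001, -0.001,  0.001,  0.   ,  0.001]), 'joint_efforts': array([  0.   , -39.066,  18.741,   4.22 ,   0.011,  -0.   ]), 'eef_pos': array([0.178, 0.598, 0.243]), 'eef_rot': array([ 0.99 , -0.145, -0.   ,  0.001]), 'force': array([-0.496, -0.152,  0.113]), 'moment': array([ 0.023,  0.009, -0.   ]), 'finger_force': 0.0, 'grip_width': 0.9964688076054379}
top [[-0.026 -0.998  0.062  0.438]
 [-0.999  0.023 -0.038  0.008]
 [ 0.037 -0.063 -0.997  1.037]
 [ 0.     0.     0.     1.   ]] [[399.917   0.    255.536]
 [  0.    399.917 197.373]
 [  0.      0.      1.   ]]
top flap 0.63 [312. 163. 335. 203.] med [ 0.545 -0.212  0.005] lo [ 0.49  -0.245  0.001] hi [ 0.585 -0.189  0.043]
top flap 0.62 [116. 221. 144. 241.] med [0.425 0.277 0.063] lo [0.403 0.261 0.004] hi [0.446 0.304 0.068]
top flap 0.6 [269. 192. 298. 234.] med [ 0.454 -0.096  0.005] lo [ 0.413 -0.13   0.001] hi [ 0.506 -0.071  0.043]
top rack 0.62 [304.  82. 339. 131.] med [ 0.717 -0.192  0.099] lo [ 0.68  -0.233  0.006] hi [ 0.76
[... 1355 characters left out ...]
5 0.305 0.069]
side marker 0.83 [273. 318. 312. 383.] med [ 0.306 -0.299  0.014] lo [ 0.247 -0.317  0.001] hi [ 0.365 -0.279  0.016]
side dish 0.81 [331. 299. 396. 348.] med [ 0.443 -0.348  0.006] lo [ 0.391 -0.392  0.002] hi [ 0.494 -0.309  0.02 ]
side dish 0.6 [256. 229. 290. 266.] med [ 0.449 -0.099  0.008] lo [ 0.412 -0.131  0.002] hi [ 0.505 -0.07   0.045]
side dish 0.49 [221. 107. 300. 178.] med [0.674 0.175 0.049] lo [0.604 0.099 0.009] hi [0.725 0.302 0.103]
side pin 0.73 [270. 318. 312. 384.] med [ 0.306 -0.299  0.014] lo [ 0.247 -0.317  0.002] hi [ 0.365 -0.279  0.016]
side pin 0.56 [349. 316. 385. 332.] med [ 0.45  -0.36   0.011] lo [ 0.412 -0.375  0.005] hi [ 0.478 -0.342  0.014]
```

View pics/top.png

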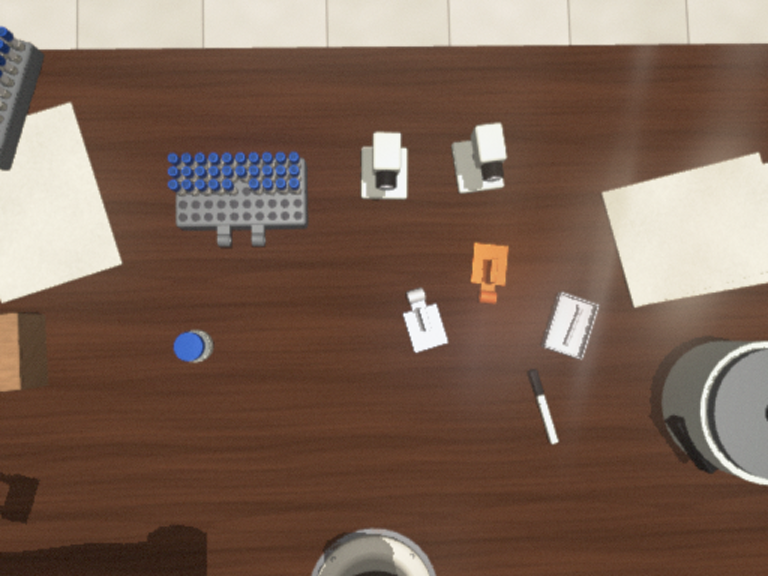

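View pics/side.png

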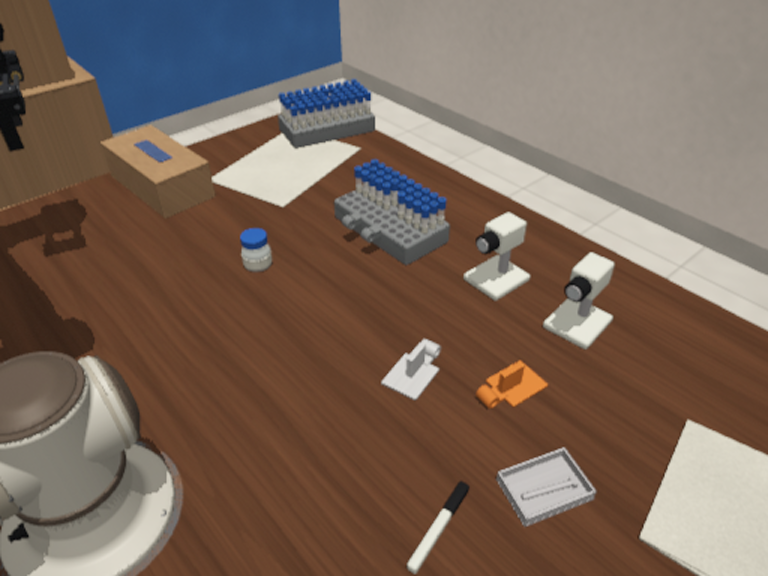

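The top view shows two flap-shaped things: a bright bare-metal one at about (425,325) and an orange one at (489,270). The metal one fits "aluminium". Two scopes stand at (386,165) and (488,155); image right is the robot's right (-y), so the one at (488,155) is meant. The rack with front knuckles is at (240,200). I'm moving over to the flap for a close look.

>>> send_rows(plan="12 -31 0 -0.118;12 -31 0 -0.118;12 -31 0 -0.118;12 -31 0 -0.118;12 -31 0 -0.118;12 -31 0 -0.118;12 -31 0 -0.118;12 -31 0 -0.118;12 -31 0 -0.118;12 -31 0 -0.118;12 -31 0 -0.118;12 -31 0 -0.118", hand=1)

```text
t: 1.8
eef_pos: [0.3228, 0.2254, 0.2449]
eef_rot: [-0.656, 0.755, 0.0, 0.001]
force: [1.1, 1.4, 0.4]
grip_width: 1.0
finger_force: 0.0
```

```bash
python3 - <<'E'
from h import *
s=ctrl.read_state();print(s["t"],s["q"],s["eef_pos"],s["eef_rot"],ctrl.tcp_to_tips)
print(R.from_quat(s["eef_rot"]).as_matrix())
p=shot("wrist");print(np.round(p["T_tool_cam"],3),p["intrinsics"])
E
```

```text
1.8 [ 1.02762001e+00 -2.49137862e-02 -5.08032491e-01  7.15739566e-05
 -1.08653630e+00 -1.16784518e+00] [0.32277216 0.22539656 0.24492869] [-6.55845483e-01  7.54894943e-01  1.45204747e-04  5.52788091e-04] 0.022
[[-1.39732793e-01 -9.90189038e-01  6.44130115e-04]
 [-9.90188717e-01  1.39733362e-01  9.44315803e-04]
 [-1.02505762e-03 -5.05858487e-04 -9.99999347e-01]]
[[ 0.    -0.96  -0.28   0.078]
 [ 1.    -0.     0.001  0.001]
 [-0.001 -0.28   0.96  -0.14 ]
 [ 0.     0.     0.     1.   ]] [[330.29771042   0.         259.48110419]
 [  0.         330.29771042 191.65860422]
 [  0.           0.           1.        ]]
```

>>> send_rows(plan="12 -31 0 -0.118;12 -31 0 -0.118;12 -31 0 -0.118;12 -31 0 -0.118;12 -31 0 -0.118;12 -31 0 -0.118;12 -31 0 -0.118;12 -31 0 -0.118;12 -31 0 -0.118;12 -31 0 -0.118;0 0 0 0;0 0 0 0")

```text
t: 2.85
eef_pos: [0.4427, -0.0845, 0.2443]
eef_rot: [-0.126, 0.992, 0.0, -0.0]
force: [-0.0, 0.4, 0.1]
grip_width: 1.003
finger_force: 0.0
```

```bash
python3 - <<'E'
from h import *
np.set_printoptions(precision=4,suppress=True)
s=ctrl.read_state();print(s["t"],s["q"],s["eef_pos"])
p=shot("wrist");C=cloud(p);save(p,"w1.png",s=1.5)
for d in ctrl.cut_out(p,"flap"):
    m=d["pixels"]&(p["range_z"]>0);q=C[m];print(d["confidence"],d["rect"],np.median(p["frame"][m],0))
    r=q[(q[:,2]>.030)&(q[:,2]<.05)];pl=q[(q[:,2]<.012)]
    print(np.percentile(q[:,2],[2,50,98]),len(r),len(pl))
    for n,w in(("rib",r),("plate",pl)):
        if len(w)>20:
            b=cv2.minAreaRect((w[:,:2]*1000).astype(np.float32));print(n,b,np.median(w[:,2]))
E
```

```text
2.85 [ 0.1739  0.0841 -0.3958 -0.0001 -1.0915 -1.492 ] [ 0.4427 -0.0845  0.2443]
0.86 [105.0, 166.8, 168.0, 250.4] [255. 187.  66.]
[0.0027 0.0055 0.0434] 419 2077
rib ((537.4141235351562, -215.18023681640625), (10.491476058959961, 40.64308547973633), 82.25530242919922) 0.042350977583325955
plate ((537.8770141601562, -215.742919921875), (61.331260681152344, 108.71354675292969), 81.04273986816406) 0.004814263343468683
0.7 [217.8, 133.6, 268.6, 220.1] [215. 212. 207.]
[0.0029 0.0053 0.0433] 373 2891
rib ((459.0416564941406, -97.734619140625), (40.0399169921875, 10.065407752990723), 15.691251754760742) 0.04274644325237448
plate ((457.9642028808594, -98.9655532836914), (97.96452331542969, 62.17597579956055), 14.841551780700684) 0.004951778345851976
```

View pics/w1.png

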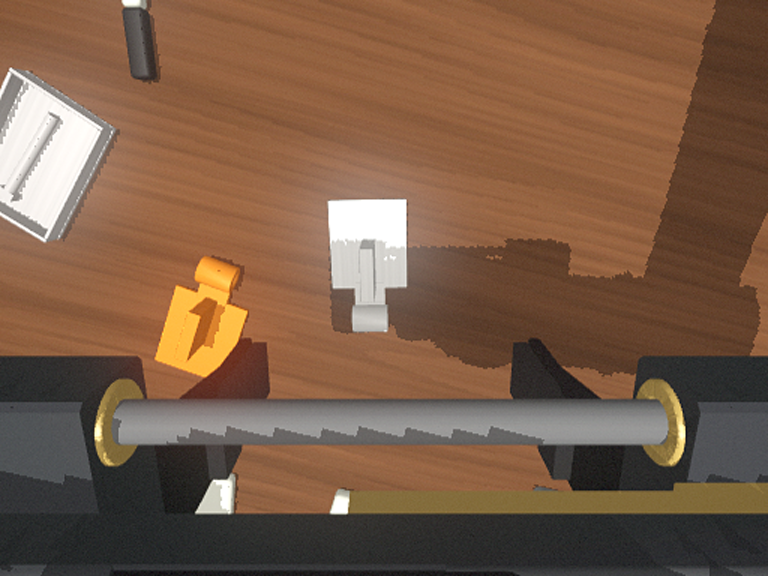

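The wrist view shows the bare-metal flap at (367,265), knuckle toward image bottom, and the orange look-alike at (205,320). The metal flap's rib top measures 42.7 mm (43 expected) and its rib size is 40x10, so that's the one. Going down over the rib.

>>> send_rows(plan="8 -7 -20 0.013;8 -7 -30 0;0 0 -30 0;0 0 -30 0;0 0 -30 0;0 0 -25 0;0 0 -15 0;0 0 0 0;0 0 0 0")

```text
t: 3.7
eef_pos: [0.4585, -0.096, 0.0646]
eef_rot: [-0.135, 0.991, -0.0, -0.001]
force: [-0.3, 0.1, -0.8]
grip_width: 0.999
finger_force: 0.0
```

```bash
python3 - <<'E'
from h import *
np.set_printoptions(precision=4,suppress=True)
for i in range(4):
  s=ctrl.read_state();p=shot("wrist");C=cloud(p);print(s["eef_pos"],R.from_quat(s["eef_rot"]).as_matrix()[:2,0])
ds=ctrl.cut_out(p,"flap");
for d in ds:
    m=d["pixels"]&(p["range_z"]>0);q=C[m];print(d["confidence"],d["rect"],np.median(q,0))
    for lo,hi in((.035,.05),(.0,.012)):
        w=q[(q[:,2]>lo)&(q[:,2]<hi)]
        if len(w)>20: print(cv2.minAreaRect((w[:,:2]*1000).astype(np.float32)),np.median(w[:,2]))
p=shot("top");C=cloud(p)
m=(abs(C[...,0]-.459)<.05)&(abs(C[...,1]+.098)<.05)
save(p,"t2.png")
E
```

```text
[ 0.4585 -0.096   0.0646] [-0.9633 -0.2684]
[ 0.4593 -0.0961  0.0654] [-0.9634 -0.2681]
[ 0.4597 -0.0963  0.0659] [-0.9635 -0.2676]
[ 0.4598 -0.0964  0.0661] [-0.9637 -0.2671]
0.83 [209.1, 140.0, 307.7, 300.9] [ 0.4424 -0.1015  0.0051]
((455.896240234375, -98.8841323852539), (33.5636100769043, 9.763164520263672), 15.628299713134766) 0.04284772300792261
((451.0511779785156, -99.63184356689453), (83.69743347167969, 61.045082092285156), 15.44339370727539) 0.00499538459516384
0.59 [44.1, 205.8, 106.1, 265.8] [ 0.4889 -0.2091  0.0179]
((497.4925537109375, -198.9677734375), (48.513118743896484, 19.61151123046875), 35.9616813659668) 0.007681978896237687
```

>>> send_rows(plan="-1 -1.5 -12 0;0 0 -11 0;0 0 -10 0;0 0 0 0;0 0 0 0")

```text
t: 4.42
eef_pos: [0.4576, -0.0987, 0.0318]
eef_rot: [-0.134, 0.991, -0.0, -0.0]
force: [-0.3, -0.1, 0.4]
grip_width: 0.996
finger_force: 0.0
```

>>> send_rows(plan="0 0 0 0;0 0 0 0;0 0 0 0;0 0 0 0;0 0 0 0;0 0 0 0;0 0 0 0;0 0 0 0;0 0 0 0;0 0 0 0", hand=0, force=35)

```text
t: 5.25
eef_pos: [0.4576, -0.0986, 0.0315]
eef_rot: [-0.134, 0.991, 0.0, -0.0]
force: [0.1, -0.2, -0.0]
grip_width: 0.326
finger_force: 0.0
```

>>> send_rows(plan="0 0 0 0;0 0 0 0;0 0 0 0;0 0 0 0;0 0 0 0;0 0 0 0;0 0 0 0;0 0 0 0")

```text
t: 5.92
eef_pos: [0.4576, -0.0986, 0.0315]
eef_rot: [-0.134, 0.991, 0.0, -0.0]
force: [-0.7, 0.7, -1.0]
grip_width: 0.113
finger_force: 35.0
```

>>> send_rows(plan="0 0 5 0;0 0 15 0;0 0 25 0;0 0 25 0;0 0 20 0;0 0 10 0;0 0 0 0;0 0 0 0")

```text
t: 6.58
eef_pos: [0.4573, -0.0985, 0.1318]
eef_rot: [-0.134, 0.991, 0.0, 0.0]
force: [0.3, -0.1, -2.8]
grip_width: 0.11
finger_force: 35.0
```

```bash
python3 - <<'E'
from h import *
np.set_printoptions(precision=4,suppress=True)
t=ctrl.read_state();print(t["eef_pos"],t["force"],t["grip_width"],t["finger_force"])
p=shot("wrist");C=cloud(p)
T=np.eye(4);T[:3,:3]=R.from_quat(t["eef_rot"]).as_matrix();T[:3,3]=t["eef_pos"]
Ct=(C-T[:3,3])@T[:3,:3]   # tool frame
for d in ctrl.cut_out(p,"flap"):
    m=d["pixels"]&(p["range_z"]>0);q=Ct[m];print(d["confidence"],d["rect"],np.median(q,0),np.percentile(q,1,axis=0),np.percentile(q,99,axis=0))
    w=q[(q[:,2]>.02)&(q[:,2]<.036)]
    if len(w)>50:
        print(cv2.minAreaRect((w[:,:2]*1000).astype(np.float32)));A=np.c_[w[:,:2],np.ones(len(w))];print("plane",np.linalg.lstsq(A,w[:,2],rcond=None)[0])
save(p,"w2.png")
C=np.load("pics/top.npz")["C"];f=np.load("pics/top.npz")["f"]
# scope & rack from initial clouds
for n in("top","side"):
    C=np.load(f"pics/{n}.npz")["C"].reshape(-1,3)
    def sel(x0,x1,y0,y1,z0,z1): return C[(C[:,0]>x0)&(C[:,0]<x1)&(C[:,1]>y0)&(C[:,1]<y1)&(C[:,2]>z0)&(C[:,2]<z1)]
    for nm,b in(("head",(.62,.82,-.28,-.13,.118,.135)),("foot",(.62,.82,-.28,-.13,.005,.018)),("lensbarrel",(.62,.82,-.28,-.13,.08,.112)),
      ("racktop",(.5,.85,.05,.36,.040,.052)),("rackkn",(.5,.63,.05,.36,.035,.058))):
        q=sel(*b)
        if len(q)>8: print(n,nm,len(q),cv2.minAreaRect((q[:,:2]*1000).astype(np.float32)),np.median(q[:,2]),"lo",q.min(0),"hi",q.max(0))
E
```

```text
[ 0.4573 -0.0985  0.1318] [ 0.2715 -0.0703 -2.7656] 0.11012001695196418 34.99995329417288
0.94 [66.6, 185.0, 151.1, 264.7] [-0.0298 -0.1267  0.1205] [-0.0665 -0.1704  0.0883] [ 0.0056 -0.1019  0.1312]
0.9 [199.7, 155.0, 315.6, 326.5] [ 0.0246 -0.0008  0.0264] [-0.0405 -0.0296 -0.0122] [0.048  0.0283 0.0283]
((24.435306549072266, -0.6900177001953125), (60.00078201293945, 47.837646484375), 89.88842010498047)
plane [ 0.0052 -0.0008  0.0264]
top head 437 ((721.7071533203125, -202.0298614501953), (80.75901794433594, 44.2181510925293), 7.970782279968262) 0.12118525860359197 lo [ 0.6816 -0.2246  0.118 ] hi [ 0.7626 -0.1758  0.1253]
top foot 576 ((716.30078125, -213.11767578125), (137.69422912597656, 147.37342834472656), 7.887928485870361) 0.013198272893292118 lo [ 0.6386 -0.2767  0.0051] hi [ 0.7946 -0.1348  0.0179]
top lensbarrel 161 ((717.5946655273438, -197.35321044921875), (86.34799194335938, 37.77853775024414), 18.49567413330078) 0.10406917205029931 lo [ 0.6764 -0.2225  0.0815] hi [ 0.7562 -0.1763  0.112 ]
top racktop 2566 ((661.9992065429688, 203.71243286132812), (147.3477325439453, 2
[... 557 characters left out ...]
72900390625, 189.06906127929688), 88.07569885253906) 0.01545502284424094 lo [ 0.6216 -0.2779  0.0051] hi [ 0.8118 -0.1306  0.018 ]
side lensbarrel 247 ((718.8336181640625, -200.3815155029297), (85.72378540039062, 44.861572265625), 6.947171688079834) 0.10144398155008516 lo [ 0.676  -0.2235  0.0836] hi [ 0.7639 -0.1793  0.1119]
side racktop 1262 ((656.81396484375, 203.6346893310547), (141.7786865234375, 226.921875), 5.135077476501465) 0.047638649966623925 lo [0.5879 0.0958 0.04  ] hi [0.7369 0.3151 0.0519]
side rackkn 438 ((608.9136352539062, 206.62973022460938), (217.03111267089844, 42.07135009765625), 89.98516082763672) 0.045763650821470325 lo [0.5879 0.0981 0.0351] hi [0.63   0.3151 0.0566]
```

```bash
python3 - <<'E'
from h import *
np.set_printoptions(precision=4,suppress=True)
for n in("top","side"):
    z=np.load(f"pics/{n}.npz");C=z["C"].reshape(-1,3);f=z["f"].reshape(-1,3).astype(int)
    b=(C[:,0]>.64)&(C[:,0]<.79)&(C[:,1]>-.26)&(C[:,1]<-.15)
    dk=b&(f.max(1)<70)&(f.max(1)-f.min(1)<12)&(C[:,2]>.07)&(C[:,2]<.123)
    q=C[dk];print(n,"dark",len(q),np.median(q,0),q.min(0),q.max(0))
    w=b&(f.min(1)>150)&(C[:,2]>.112)
    q=C[w];print("white",len(q),cv2.minAreaRect((q[:,:2]*1000).astype(np.float32)),np.median(q,0))
    w=b&(f.min(1)>110)&(C[:,2]>.004)&(C[:,2]<.02)
    q=C[w];print("foot",len(q),cv2.minAreaRect((q[:,:2]*1000).astype(np.float32)),np.median(q,0))
p=shot("side");save(p,"s3.png",(200,90,456,282),3)
E
```

```text
top dark 57 [ 0.6923 -0.1983  0.1135] [ 0.6797 -0.2159  0.0995] [ 0.7018 -0.189   0.1196]
white 434 ((733.3690185546875, -201.70877075195312), (59.68137741088867, 44.25749588012695), 6.579416751861572) [ 0.7318 -0.2005  0.1212]
foot 562 ((727.6475830078125, -201.05136108398438), (90.5074462890625, 78.94122314453125), 6.953230381011963) [ 0.7132 -0.1831  0.0133]
side dark 122 [ 0.6876 -0.2114  0.1147] [ 0.6784 -0.2209  0.091 ] [ 0.7049 -0.1905  0.1209]
white 318 ((733.0469970703125, -200.14540100097656), (60.863094329833984, 41.84593963623047), 7.104734897613525) [ 0.7292 -0.2018  0.1238]
foot 811 ((727.4539794921875, -200.32308959960938), (93.14288330078125, 78.30848693847656), 6.284473419189453) [ 0.716  -0.207   0.0157]
```

View pics/s3.png

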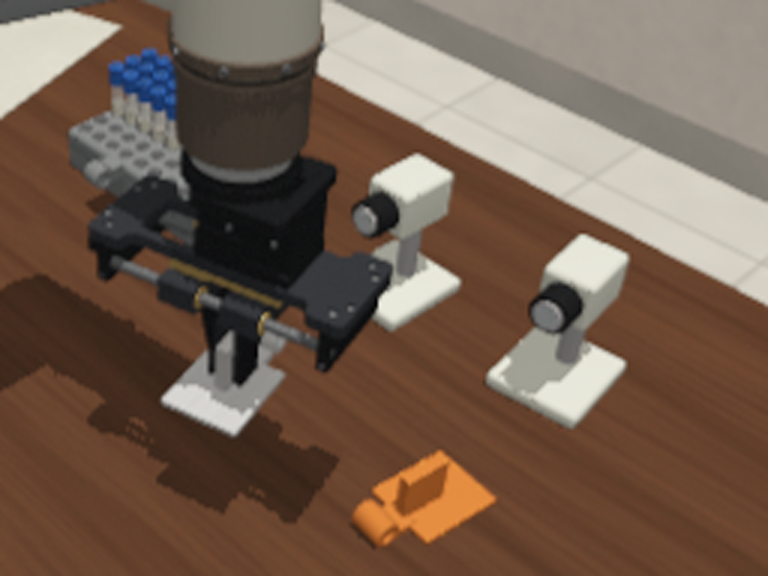

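The side view shows the flap held level in the jaws; the target scope is at right (560,320). Lens face is at about (0.681, -0.207, 0.10), yaw 0.119. Turning the flap for the left mouth.

>>> send_rows(plan="7 -6 -1 -0.12;7 -6 -1 -0.12;7 -6 -1 -0.12;7 -6 -1 -0.12;7 -6 -1 -0.12;7 -6 -1 -0.12;7 -6 -1 -0.12;7 -6 -1 -0.12;7 -6 -1 -0.12;7 -6 -1 -0.12;7 -6 -1 -0.12;7 -6 -1 -0.12")

```text
t: 7.73
eef_pos: [0.5411, -0.1708, 0.1178]
eef_rot: [0.555, 0.832, -0.001, -0.001]
force: [0.4, 0.4, -1.4]
grip_width: 0.115
finger_force: 35.0
```

>>> send_rows(plan="0 0 0 -0.1;0 0 0 -0.1;0 0 0 -0.08;0 0 0 0;0 0 0 0;0 0 0 0")

```text
t: 8.23
eef_pos: [0.5412, -0.1705, 0.1188]
eef_rot: [0.663, 0.749, -0.0, -0.001]
force: [-1.0, 0.5, -2.4]
grip_width: 0.112
finger_force: 35.0
```

```bash
cat > fp.py <<'E'
from h import *
np.set_printoptions(precision=4,suppress=True)
import sys
BX=float(sys.argv[1]) if len(sys.argv)>1 else .0447
P=[];
for i in range(3):
    s=ctrl.read_state();P.append(s["eef_pos"]);p=shot("side")
s=ctrl.read_state();m=R.from_quat(s["eef_rot"]).as_matrix()
print("t",s["t"],"q",s["q"],"tcp",s["eef_pos"],np.mean(P,0),"F",s["force"],"M",s["moment"])
fx=-m[:,0];print("yaw",np.arctan2(fx[1],fx[0]),"tilt",m[2])
print("bore est",s["eef_pos"]+fx*BX+m[:,2]*.0204)
E
python3 fp.py
```

```text
t 8.3833 q [-0.0197  0.4096 -0.3004  0.     -0.8611 -3.0013] tcp [ 0.5415 -0.1705  0.1194] [ 0.5413 -0.1705  0.119 ] F [ 0.2173 -0.558  -1.0604] M [-0.0622 -0.1544  0.0306]
yaw -1.4502694331257773 tilt [ 0.     -0.0003 -1.    ]
bore est [ 0.5469 -0.2149  0.099 ]
```

>>> send_rows(plan="12 0 1 0.05;14 0 0 0.05;14 0 0 0;12 0 0 0;10 0 0 0;8 0 0 0;5 0 0 0;3 0 0 0;0 0 0 0;0 0 0 0")

```text
t: 9.22
eef_pos: [0.6191, -0.1705, 0.1204]
eef_rot: [0.625, 0.78, -0.0, -0.0]
force: [0.3, 0.1, -2.1]
grip_width: 0.112
finger_force: 35.0
```

```bash
python3 fp.py; python3 - <<'E'
from h import *
p=shot("side");save(p,"s4.png",(310,140,450,260),5)
E
```

```text
t 9.3667 q [-0.0174  0.5179 -0.1057 -0.0001 -0.9475 -2.9046] tcp [ 0.6191 -0.1706  0.1206] [ 0.6191 -0.1706  0.1205] F [-0.1809 -0.3228 -2.0308] M [-0.0528 -0.1283  0.0144]
yaw -1.3512738429583466 tilt [ 0.0002 -0.0003 -1.    ]
bore est [ 0.6288 -0.2142  0.1002]
```

View pics/s4.png

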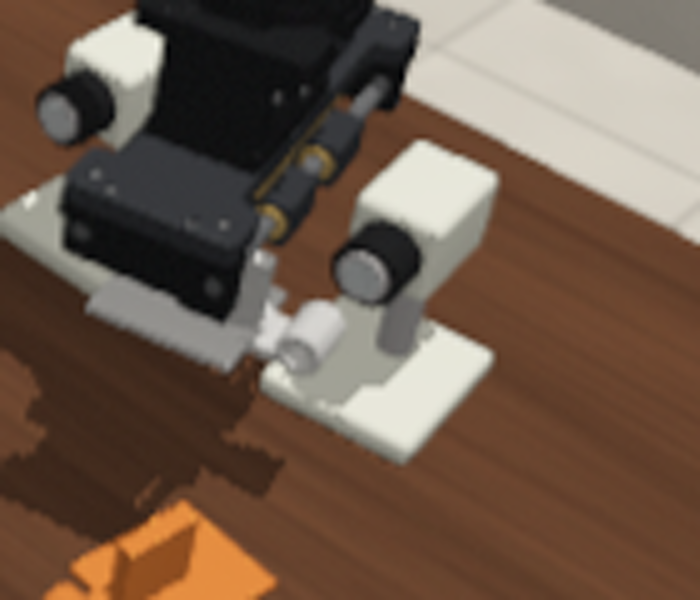

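The picture shows the knuckle (310,335) lying on the extension of the lens barrel's axis (375,265), with a clear gap. Holding for over a second.

>>> send_rows(plan="0 0 0 0;0 0 0 0;0 0 0 0;0 0 0 0;0 0 0 0;0 0 0 0;0 0 0 0;0 0 0 0;0 0 0 0;0 0 0 0;0 0 0 0;0 0 0 0")

```text
t: 10.42
eef_pos: [0.6196, -0.1706, 0.1205]
eef_rot: [0.625, 0.78, 0.0, -0.0]
force: [-0.4, 0.7, -2.1]
grip_width: 0.112
finger_force: 35.0
```

>>> send_rows(plan="0 0 0 0;0 0 0 0;0 0 0 0;0 0 0 0;-8 0 0 0;-14 0 0 0;-16 0 0 0;-16 0 0 0;-16 0 0 0;-16 0 0 0.05;-10 0 0 0.1;0 0 0 0.12")

```text
t: 11.42
eef_pos: [0.5204, -0.1705, 0.1206]
eef_rot: [0.513, 0.859, -0.0, -0.001]
force: [0.6, 0.2, -2.1]
grip_width: 0.111
finger_force: 35.0
```

>>> send_rows(plan="0 -4 0 0.12;0 -4 0 0.12;0 -4 0 0.12;0 -4 0 0.12;0 -4 0 0.12;0 -4 0 0.12;0 -4 0 0.12;0 -4 0 0.12;0 -4 0 0.12;0 -4 0 0.12;0 -4 0 0.12;0 -4 0 0.12")

```text
t: 12.42
eef_pos: [0.5229, -0.2187, 0.1207]
eef_rot: [-0.181, 0.983, 0.0, -0.0]
force: [0.1, 0.8, -2.1]
grip_width: 0.111
finger_force: 35.0
```

>>> send_rows(plan="0 -4 0 0.12;0 -4 0 0.12;0 -4 0 0.12;0 -4 0 0.12;0 -4 0 0.12;0 -4 0 0.12;0 -4 0 0.12;0 -4 0 0.12;0 -4 0 0.12;0 -3 0 0.12;0 0 0 0.12;0 0 0 0")

```text
t: 13.42
eef_pos: [0.523, -0.2577, 0.1206]
eef_rot: [0.745, -0.667, -0.0, 0.0]
force: [-0.3, 0.4, -2.2]
grip_width: 0.11
finger_force: 35.0
```

```bash
python3 fp.py
```

```text
t 13.5667 q [-0.1798  0.4306 -0.2604 -0.0001 -0.8798  0.285 ] tcp [ 0.5232 -0.2575  0.1207] [ 0.523  -0.2576  0.1206] F [-0.1306 -0.2737 -2.0929] M [ 0.041  -0.058   0.0146]
yaw 1.6760193173633977 tilt [-0.0001  0.     -1.    ]
bore est [ 0.5185 -0.213   0.1003]
```

>>> send_rows(plan="8 0 0 0.013;14 0 0 0;16 0 0 0;16 0 0 0;16 0 0 0;16 0 0 0;12 0 0 0;8 0 0 0;5 0 0 0;0 0 0 0;0 0 0 0;0 0 0 0")

```text
t: 14.57
eef_pos: [0.6339, -0.2575, 0.1205]
eef_rot: [0.748, -0.663, -0.0, 0.0]
force: [0.7, -0.4, -2.0]
grip_width: 0.113
finger_force: 35.0
```

```bash
python3 fp.py; python3 - <<'E'
from h import *
p=shot("side");save(p,"s5.png",(310,140,450,260),5)
E
```

```text
t 14.7167 q [-0.1503  0.5815  0.0121 -0.     -1.0015  0.271 ] tcp [ 0.6341 -0.2576  0.1208] [ 0.6339 -0.2576  0.1206] F [-0.1198  0.0762 -0.9789] M [0.1539 0.0019 0.0251]
yaw 1.691470117450179 tilt [-0.  0. -1.]
bore est [ 0.6287 -0.2133  0.1004]
```

View pics/s5.png

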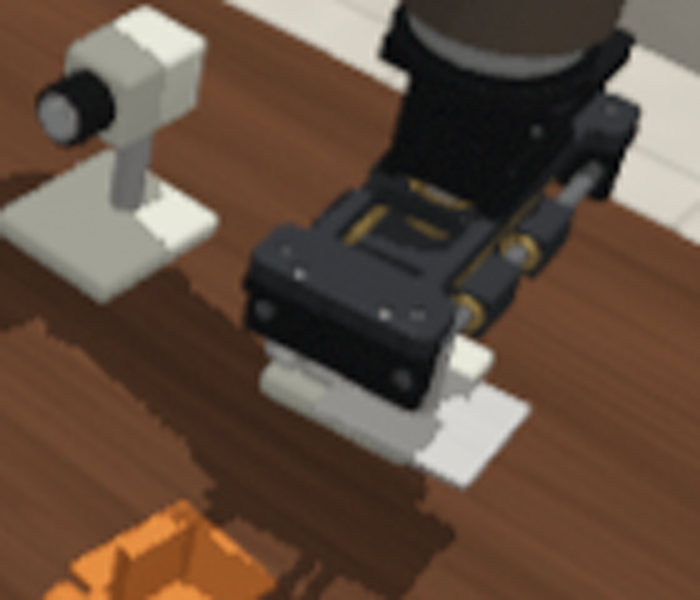

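>>> send_rows(plan="0 0 0 0;0 0 0 0;0 0 0 0;0 0 0 0;0 0 0 0;0 0 0 0;0 0 0 0;0 0 0 0;0 0 0 0;0 0 0 0;0 0 0 0;0 0 0 0")

```text
t: 15.77
eef_pos: [0.6346, -0.2576, 0.1206]
eef_rot: [0.749, -0.663, 0.0, -0.0]
force: [-0.3, 0.5, -1.3]
grip_width: 0.111
finger_force: 35.0
```

The side view shows the knuckle in front of the target scope's head, which is hidden by the gripper; the numbers mirror the left showing and there is no contact force. Now retreating and heading to the rack.

>>> send_rows(plan="0 0 0 0;0 0 0 0;0 0 0 0;-8 0 0 0;-14 0 0 0;-16 0 0 0;-16 0 0 0;-16 0 0 0;-16 0 0 0;-14 0 5 -0.05;-8 5 8 -0.1;-6 15 8 -0.12")

```text
t: 16.77
eef_pos: [0.5187, -0.2385, 0.1417]
eef_rot: [-0.65, 0.76, 0.0, -0.0]
force: [0.2, 0.6, -1.2]
grip_width: 0.111
finger_force: 35.0
```

>>> send_rows(plan="-6 25 8 -0.12;-6 30 8 -0.12;-6 30 0 -0.12;-6 30 0 -0.12;-6 30 0 -0.12;-6 30 0 -0.12;-6 30 0 -0.12;-6 30 0 -0.12;0 30 0 -0.12;0 30 0 -0.12;0 30 0 -0.12;0 30 0 -0.1")

```text
t: 17.77
eef_pos: [0.4722, 0.1168, 0.158]
eef_rot: [-0.002, 1.0, 0.0, 0.0]
force: [0.7, 0.2, -1.4]
grip_width: 0.114
finger_force: 35.0
```

>>> send_rows(plan="0 30 0 0;0 30 0 0;0 20 0 0;0 8 0 0;0 0 0 0;0 0 0 0;0 0 0 0")

```text
t: 18.35
eef_pos: [0.4725, 0.2024, 0.1575]
eef_rot: [-0.004, 1.0, -0.0, -0.0]
force: [0.4, -0.7, -0.6]
grip_width: 0.115
finger_force: 35.0
```

```bash
python3 fp.py; python3 - <<'E'
from h import *
np.set_printoptions(precision=4,suppress=True)
p=shot("wrist");save(p,"w6.png",s=1.5);C=cloud(p);np.savez("pics/w6",C=C,f=p["frame"])
q=C.reshape(-1,3)
k=q[(q[:,0]>.55)&(q[:,0]<.618)&(q[:,1]>.12)&(q[:,1]<.29)&(q[:,2]>.035)&(q[:,2]<.056)]
for lo,hi in((.12,.204),(.204,.29)):
    w=k[(k[:,1]>lo)&(k[:,1]<hi)];print(len(w))
    if len(w)>9: print(np.percentile(w,[1,50,99],axis=0),cv2.minAreaRect((w[:,:2]*1000).astype(np.float32)))
E
```

```text
t 18.5 q [ 0.7206  0.2829 -0.3842 -0.     -0.904  -2.2842] tcp [0.4729 0.2026 0.1576] [0.4727 0.2024 0.1575] F [-0.8007  0.2053 -2.2703] M [ 0.0195 -0.157  -0.04  ]
yaw 0.007134257591926158 tilt [ 0.0002 -0.0001 -1.    ]
bore est [0.5176 0.2029 0.1372]
0
0
```

View pics/w6.png

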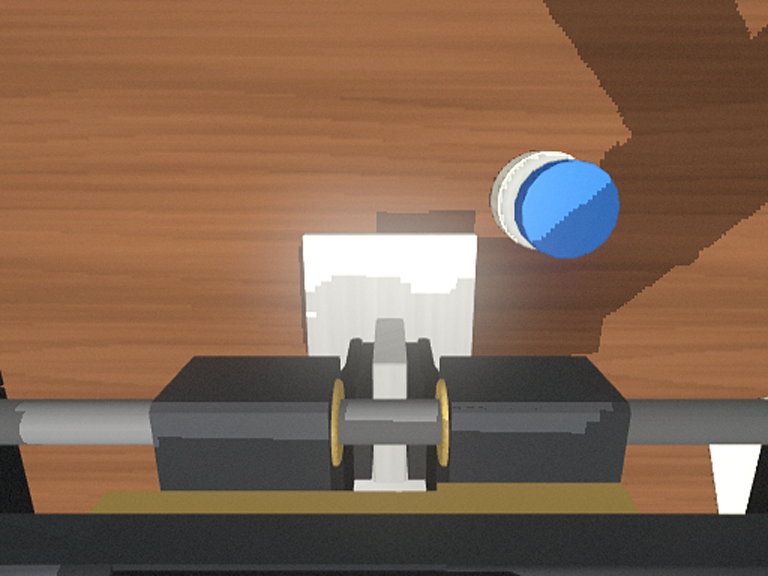

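The wrist view shows the plate (390,290) held square, with the jar (565,205) clear of it; the rack is hidden behind the gripper. So I'll align using both fixed cameras, which see flap and rack in one frame. First ahead and down, in front of the knuckles.

>>> send_rows(plan="12 0 0 -0.007;12 0 0 0;8 0 -10 0;0 0 -16 0;0 0 -16 0;0 0 -16 0;0 0 -16 0;0 0 -12 0;0 0 -8 0;0 0 0 0;0 0 0 0;0 0 0 0")

```text
t: 19.55
eef_pos: [0.5055, 0.204, 0.0641]
eef_rot: [-0.001, 1.0, 0.0, 0.001]
force: [-0.0, 1.5, -1.0]
grip_width: 0.115
finger_force: 35.0
```

```bash
python3 fp.py; python3 - <<'E'
from h import *
np.set_printoptions(precision=4,suppress=True)
def rect(w): return cv2.minAreaRect((w[:,:2]*1000).astype(np.float32))
ims=[]
for n in("top","side"):
    z=np.load(f"pics/{n}.npz");q=z["C"].reshape(-1,3)
    p=shot(n);C=cloud(p);c=C.reshape(-1,3);np.savez("pics/"+n+"2",C=C,f=p["frame"])
    ims.append(p["frame"])
    b=(q[:,0]>.55)&(q[:,0]<.615)&(q[:,1]>.12)&(q[:,1]<.29)&(q[:,2]>.025)
    for lo,hi in((.15,.204),(.204,.26)):
        w=q[b&(q[:,1]>lo)&(q[:,1]<hi)];print(n,"kn",len(w),"y",w[:,1].min(),w[:,1].max(),"x",w[:,0].min(),"zmax",np.percentile(w[:,2],97),"x at top",np.median(w[w[:,2]>np.percentile(w[:,2],75)][:,0]))
    w=q[(q[:,0]>.615)&(q[:,0]<.75)&(q[:,1]>.07)&(q[:,1]<.33)&(q[:,2]>.041)&(q[:,2]<.050)];print(" block",rect(w),"z",np.median(w[:,2]))
    # front edge line of block
    E=[];
    for y in np.arange(.105,.305,.008):
        v=w[abs(w[:,1]-y)<.004]
        if len(v)>3:E.append((v[:,0].min(),y))
    E=np.array(E);print(" front slope",np.polyfit(E[:,1],E[:,0],1),np.median(E[:,0]))
    # held flap now
    for d in ctrl.cut_out(p,"flap"):
        m=d["pixels"]&(p["range_z"]>0);g=C[m];print(" flap",d["confidence"],d["rect"],np.median(g,0),np.percentile(g,2,axis=0),np.percentile(g,98,axis=0))
a=ims[0][110:190,100:240];b=ims[1][90:200,190:330]
a=cv2.resize(a,(800,457),interpolation=cv2.INTER_CUBIC)[:, :];b=cv2.resize(b,(760,597),interpolation=cv2.INTER_CUBIC)
cv2.imwrite("pics/t7.png",a[:,:,::-1]);cv2.imwrite("pics/s7.png",b[:,:,::-1])
E
```

```text
t 19.7 q [ 0.6813  0.4506 -0.4115  0.0001 -0.7068 -2.2505] tcp [0.5054 0.2041 0.0644] [0.5055 0.204  0.0643] F [ 0.7186 -0.2906 -1.2753] M [ 0.0145 -0.1656 -0.0864]
yaw 0.0017211071453391185 tilt [-0.0015  0.0011 -1.    ]
bore est [0.5502 0.2042 0.0441]
top kn 97 y 0.16617050646652423 0.1850400922928763 x 0.5890764259305972 zmax 0.05268594307859174 x at top 0.5994011496313703
top kn 99 y 0.2217552132642908 0.24171471975253728 x 0.5881606589409489 zmax 0.05209161941333393 x at top 0.5993717134502878
 block ((674.5245971679688, 203.89633178710938), (213.70993041992188, 119.73135375976562), 89.40080261230469) z 0.04465933920628218
 front slope [-0.002   0.6216] 0.6227223332687535
 flap 0.67 [312.6, 162.6, 336.2, 202.0] [ 0.5442 -0.2116  0.0055] [ 0.4876 -0.2463  0.0004] [ 0.5875 -0.1878  0.0435]
side kn 84 y 0.1659247015444596 0.18897793902659166 x 0.5878724097922259 zmax 0.05418892041272874 x at top 0.5991362386551005
side kn 82 y 0.22322235524052336 0.24587730506693994 x 0.5885564428775046 zmax 0.054203478428410126 x at top 0.6007769136783999
 block ((669.4515991210938, 204.70956420898438), (114.9150161743164, 227.478759765625), 5.565243721008301) z 0.04752472239776173
 front slope [0.0052 0.6195] 0.6213095161503619
 flap 0.77 [192.7, 158.6, 230.5, 178.7] [0.4887 0.1982 0.0402] [0.4592 0.1756 0.0355] [0.5524 0.2321 0.0742]
 flap 0.68 [317.0, 239.7, 364.7, 273.6] [ 0.5347 -0.2175  0.0083] [ 0.4868 -0.2449  0.0025] [ 0.5864 -0.1847  0.0453]
```

View pics/s7.png

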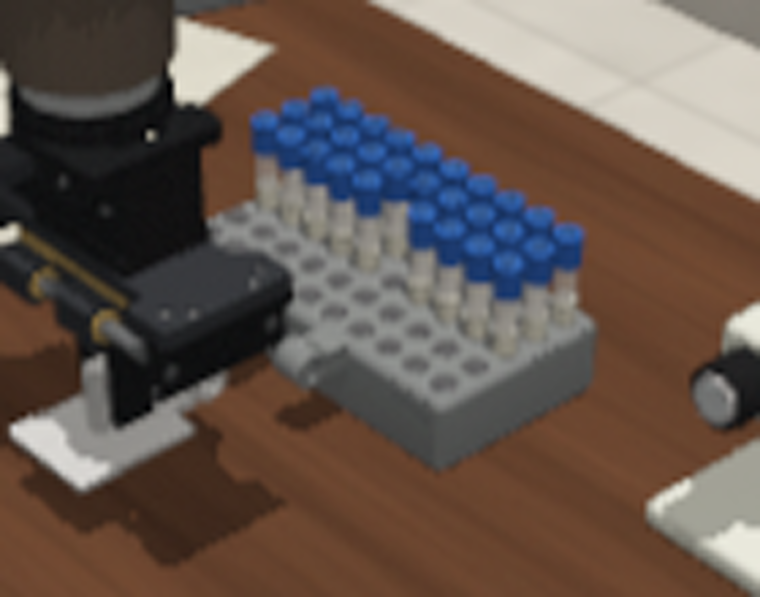

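The side view shows the flap level with the knuckle (210,385) in front of the rack's right knuckle (300,360). Checking the held flap's position against the tool-based estimate in the fixed cameras.

```bash
python3 - <<'E'
from h import *
np.set_printoptions(precision=4,suppress=True)
for n in("top2","side2"):
    z=np.load(f"pics/{n}.npz");c=z["C"].reshape(-1,3);f=z["f"].reshape(-1,3).astype(int)
    g=(f.min(1)>90)&(f.max(1)-f.min(1)<30)&(c[:,0]>.43)&(c[:,0]<.58)&(c[:,1]>.15)&(c[:,1]<.26)
    pl=c[g&(c[:,2]>.028)&(c[:,2]<.046)&(c[:,0]<.53)]
    kn=c[g&(c[:,2]>.04)&(c[:,2]<.065)&(c[:,0]>.535)]
    for nm,w in(("plate",pl),("knuckle",kn)):
        if len(w)>4: print(n,nm,len(w),"min",w.min(0),"max",w.max(0),"med",np.median(w,0),cv2.minAreaRect((w[:,:2]*1000).astype(np.float32)))
E
```

```text
top2 plate 137 min [0.4579 0.1727 0.0329] max [0.4729 0.2326 0.0433] med [0.464  0.2028 0.0373] ((466.04144287109375, 202.59283447265625), (59.76681900024414, 14.891844749450684), 88.70320892333984)
side2 plate 293 min [0.4574 0.1736 0.0342] max [0.528  0.2359 0.0457] med [0.4827 0.1952 0.0399] ((492.24664306640625, 205.9490509033203), (70.1360855102539, 62.38790512084961), 2.4057815074920654)
side2 knuckle 12 min [0.5378 0.1892 0.0408] max [0.559  0.1988 0.0467] med [0.545  0.1925 0.0429] ((548.3780517578125, 193.41859436035156), (20.68912124633789, 8.440690994262695), 13.051734924316406)
```

>>> send_rows(plan="4 1 -3.5 -0.002;6 0 0 0;6 0 0 0;6 0 0 0;5 0 0 0;5 0 0 0;4 0 0 0;4 0 0 0;0 0 0 0;0 0 0 0")

```text
t: 20.73
eef_pos: [0.545, 0.2046, 0.0599]
eef_rot: [0.0, 1.0, -0.0, -0.0]
force: [0.8, 0.0, -1.4]
grip_width: 0.112
finger_force: 35.0
```

>>> send_rows(plan="3 0 0 0;3 0 0 0;2 0 0 0;1 0 0 0;0 0 0 0;0 0 0 0;0 0 0 0;0 0 0 0")

```text
t: 21.4
eef_pos: [0.5538, 0.2047, 0.06]
eef_rot: [0.0, 1.0, -0.0, -0.0]
force: [0.0, -1.4, -2.5]
grip_width: 0.111
finger_force: 35.0
```

```bash
python3 fp.py; python3 - <<'E'
from h import *
np.set_printoptions(precision=4,suppress=True)
ims=[]
for n in("top","side"):
    p=shot(n);ims.append(p["frame"]);c=cloud(p).reshape(-1,3);f=p["frame"].reshape(-1,3).astype(int)
    g=(f.min(1)>80)&(f.max(1)-f.min(1)<30)&(c[:,1]>.15)&(c[:,1]<.26)
    pl=c[g&(c[:,2]>.028)&(c[:,2]<.043)&(c[:,0]<.575)&(c[:,0]>.48)]
    print(n,len(pl),pl.min(0),pl.max(0),np.median(pl,0),cv2.minAreaRect((pl[:,:2]*1000).astype(np.float32)))
    k=c[(f.max(1)-f.min(1)<30)&(f.min(1)>60)&(c[:,0]>.588)&(c[:,0]<.612)&(c[:,2]>.044)&(c[:,2]<.058)&(c[:,1]>.15)&(c[:,1]<.26)]
    h,e=np.histogram(k[:,1],np.arange(.16,.25,.004));print(h)
    for lo,hi in((.16,.183),(.192,.217),(.225,.25)):
        w=k[(k[:,1]>lo)&(k[:,1]<hi)]
        if len(w)>3:print("  kn",lo,len(w),np.percentile(w[:,2],90),w[:,0].min(),w[:,0].max())
a=cv2.resize(ims[0][120:180,130:210],(640,480),interpolation=cv2.INTER_CUBIC)
b=cv2.resize(ims[1][110:190,190:290],(700,560),interpolation=cv2.INTER_CUBIC)
cv2.imwrite("pics/t8.png",a[:,:,::-1]);cv2.imwrite("pics/s8.png",b[:,:,::-1])
E
```

```text
t 21.55 q [ 0.6281  0.5172 -0.2982 -0.     -0.7554 -2.1991] tcp [0.5539 0.2047 0.0601] [0.5539 0.2047 0.0601] F [ 0.2788  0.4908 -1.1958] M [ 0.1115 -0.1351  0.0321]
yaw -0.00027968834926292435 tilt [ 0.  0. -1.]
bore est [0.5986 0.2047 0.0397]
top 178 [0.5059 0.1748 0.0282] [0.5378 0.2331 0.037 ] [0.5158 0.2067 0.0332] ((520.8433227539062, 203.52606201171875), (29.859115600585938, 59.96165466308594), 4.389059543609619)
[0 5 9 8 8 0 0 0 0 0 0 0 0 0 0 0 0 0 0 0 0 0]
  kn 0.16 30 0.05158931250170225 0.5980895632921204 0.6115971603279531
side 281 [0.5053 0.175  0.03  ] [0.5749 0.2389 0.0429] [0.5313 0.1968 0.036 ] ((540.23291015625, 206.9380340576172), (63.623138427734375, 69.66387176513672), 89.54778289794922)
[ 0  3  8 11 12  5  4  0  0  0  0  0  0  0  0  0  0  0  0  0  0  0]
  kn 0.16 37 0.053987643843270774 0.589004132541129 0.6118431622004141
```

View pics/t8.png

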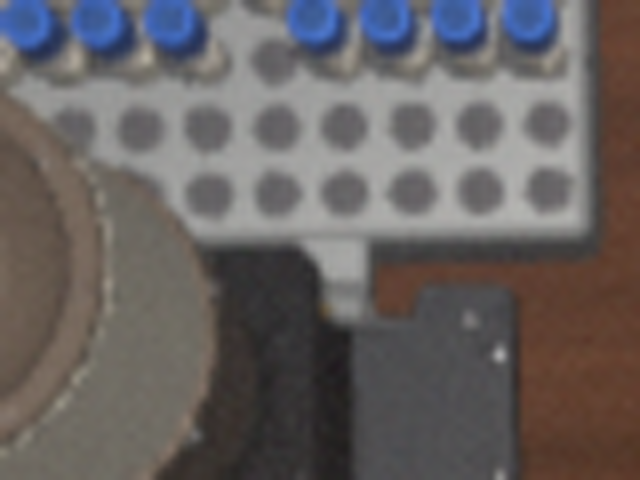

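View pics/s8.png

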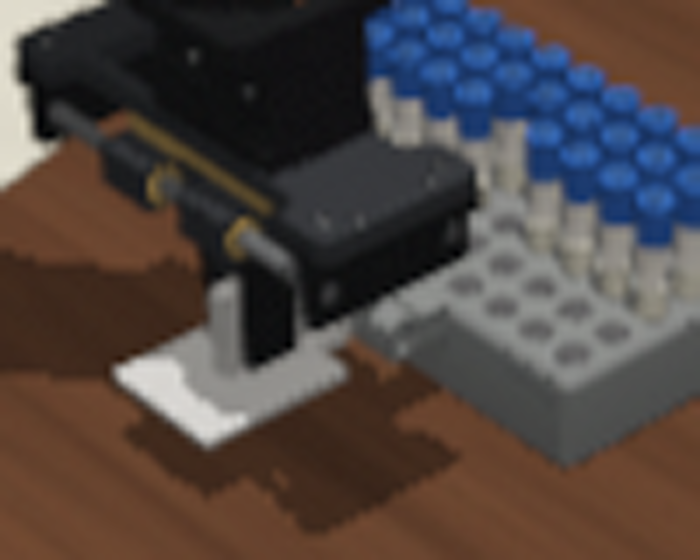

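Both views show the knuckle in the gap beside the rack's right knuckle (345,280 in the top crop) with no contact force. The estimates are about 0.5 mm short in x and z, so one small correction.

>>> send_rows(plan="0.6 -0.3 0.4 0;0 0 0 0;0 0 0 0;0 0 0 0;0 0 0 0;0 0 0 0")

```text
t: 22.15
eef_pos: [0.5546, 0.2044, 0.0605]
eef_rot: [0.0, 1.0, 0.0, -0.0]
force: [0.6, -0.1, -1.0]
grip_width: 0.112
finger_force: 35.0
```

```bash
python3 fp.py; python3 -c "
from station import ctrl; print(ctrl.hand_in())"
```

```text
t 22.3 q [ 0.627   0.5174 -0.2966 -0.     -0.7569 -2.1981] tcp [0.5545 0.2044 0.0604] [0.5546 0.2044 0.0604] F [ 0.7856  0.4407 -1.3469] M [ 0.0319 -0.1109 -0.0344]
yaw -0.00038913370794405993 tilt [ 0. -0. -1.]
bore est [0.5992 0.2044 0.04  ]
the job is handed in; nothing more can be done
None
```

I showed the left and then the right mouth of the aluminium flap's hole to the right-hand camera (the right showing confirmed by arm position only, as the gripper hid the lens), and handed in after about 22 s. The arm is still holding the flap level between the rack's knuckles, with the holes in line to within about 1 mm by my measurements and no sign of contact with the camera or the rack.

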